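# Make up two blender repair kits

### The job

Make up the two blender repair kits from the parts on the counter. The jar kit on the blue board gets the red gasket on the red ring mark, the blade unit on the grey disc mark and the white filler cap on the white disc mark; the motor kit on the white board gets the screwdriver laid along the grey bar mark (either end first) and the orange coupling on the orange disc mark, each thing centred on its mark, flat or upright as it stood. Leave the old black gasket, the steel bowl and the wooden spoon where they are.

Things in the scene. Friction and masses are not known exactly. Their poses are not given: they have to be found in the camera images.
- red_gasket: Loose red silicone ring lying flat on the counter: outer diameter 60 mm, hole 42 mm, 8 mm high, about 30 g, firm, can be gripped across its outside. Origin: centre of its underside, z up. Yaw anywhere.
- blade_unit: Loose blade unit: round black base 50 mm in diameter with straight sides up to 14 mm, above it a steel stub and four small steel blades, all inside the base's outline; 32 mm high in all, about 90 g. Grip it across the black base. Origin: centre of its underside, z up. Stands upright at the start, yaw anywhere (it is round).
- filler_cap: Loose white plastic filler cap: round, 42 mm in diameter with straight sides up to 26 mm, 35 mm high with the rib on top, about 40 g. Origin: centre of its underside, z up. Stands upright at the start, yaw anywhere (it is round).
- coupling: Loose orange drive coupling: round disc 40 mm in diameter, 12 mm high, with six small orange teeth (inside the outline) and a steel hub on top, 18 mm high in all, about 40 g. Origin: centre of its underside, z up. Stands upright at the start, yaw anywhere (it is round).
- screwdriver: Loose stubby screwdriver, 120 mm long, lying flat along its x axis and roughly across the robot's front (its x axis within about 0.4 rad of world +y). Grey plastic handle 70 mm long, 24 mm wide, 22 mm high with flat sides, from x = -60 to x = +10 mm; steel shaft of 6 mm diameter at 11 mm height from x = +10 to x = +60 mm. Origin: midway along its whole length, at the height of the handle's underside, z up. About 60 g; it balances near x = -15 mm: grip the handle there.
- black_gasket: Loose old gasket, black, otherwise just like the red one (outer diameter 60 mm, 8 mm high). Lies among the parts; not part of any kit, must stay where it is. Origin: centre of its underside.
- jar_board: Fixed blue kit board on the counter, 110 mm (its x) by 260 mm (its y), top face 8 mm above the counter; a lip 8 mm wide and 18 mm high above the counter at each y end, the long sides are open. Origin: centre of its underside, z up; yaw within 0.2 rad of the world's. Three flat printed marks, centres on its y axis (x = 0): red ring, outer diameter 60 mm, at y = +78 mm; grey disc of 50 mm at y = 0; white disc of 42 mm at y = -78 mm.
- base_board: Fixed white kit board of the same size and shape as the blue one (110 mm in x, 260 mm in y, top face 8 mm above the counter, end lips 18 mm high and 8 mm wide). Origin: centre of its underside, z up; yaw within 0.2 rad of the world's. Two flat printed marks on x = 0: grey bar 125 mm long (along y) and 28 mm wide, centre at y = +45 mm; orange disc of 40 mm, centre at y = -80 mm.
- bowl: Loose stainless steel bowl, 160 mm across the rim, 60 mm high, standing on the counter beyond the outer end of one board. Leave it alone. Origin: centre of its underside.
- spoon: Loose wooden spoon, about 250 mm long, lying along its x axis (roughly world x) beyond the outer end of the other board. Leave it alone. Origin about midway along it, at its underside.

How it is judged:
At the end, for the whole second after the job is handed in: All five parts on their marks (within 12 mm along each board axis), resting on the board top (origin 4 to 13 mm above the counter), tilted under 0.12 rad, at rest (under 20 mm/s); screwdriver within 0.2 rad of the board's y axis; black gasket, bowl and spoon moved under 15 mm (x of red_gasket in the frame of jar_board between -0.012 and 0.012 m and y of red_gasket in the frame of jar_board between 0.066 and 0.09 m and z of red_gasket in the frame of jar_board between 0.004 and 0.013 m and angle between each of red_gasket, blade_unit, filler_cap, screwdriver, coupling's own z axis and vertical below 0.12 rad and linear speed of each of red_gasket, blade_unit, filler_cap, screwdriver, coupling below 0.02 m/s and x of blade_unit in the frame of jar_board between -0.012 and 0.012 m and y of blade_unit in the frame of jar_board between -0.012 and 0.012 m and z of blade_unit in the frame of jar_board between 0.004 and 0.013 m and x of filler_cap in the frame of jar_board between -0.012 and 0.012 m and y of filler_cap in the frame of jar_board between -0.09 and -0.066 m and z of filler_cap in the frame of jar_board between 0.004 and 0.013 m and x of screwdriver in the frame of base_board between -0.012 and 0.012 m and y of screwdriver in the frame of base_board between 0.033 and 0.057 m and z of screwdriver in the frame of base_board between 0.004 and 0.013 m and angle between the x axis of screwdriver and the y axis of base_board, either way round below 0.2 rad and x of coupling in the frame of base_board between -0.012 and 0.012 m and y of coupling in the frame of base_board between -0.092 and -0.068 m and z of coupling in the frame of base_board between 0.004 and 0.013 m and distance of each of bowl, spoon, black_gasket from where it was at the start of the episode below 0.015 m); the robot touches nothing.
It fails at once if the steel bowl is shifted by more than 15 mm (distance of bowl from where it was at the start of the episode above 0.015 m).
It fails at once if the wooden spoon is shifted by more than 15 mm (distance of spoon from where it was at the start of the episode above 0.015 m).
It fails at once if the old black gasket is shifted by more than 15 mm (distance of black_gasket from where it was at the start of the episode above 0.015 m).
It also fails if it takes over 109 s, if anything falls off the work surface, if the arm or the gripper's body presses on something with over 40 N, if the wrist force passes 120 N, or if a joint passes its speed limit or range.

### The arm

A 6-joint arm with a two-finger parallel gripper is mounted at the origin on the work surface. World frame = base frame: x ahead of the robot, y to its left, z up, the work surface at z = 0. Lengths are in m, angles in rad, forces in N, time in s.
With the tool pointing down it reaches from about 0.275 to 0.85 m from the base axis. Payload 19 kg.
Tool frame: the origin (TCP) lies at the centre of the arm's flange, where the gripper is bolted on; the fingertips stand 173 mm ahead of it and the grasp point (between the pads) lies 155 mm ahead of it; z points along the fingers, y is the line along which they close (so a half turn about z gives the same grasp; the last joint's range is limited). The gripper opens to 85 mm and grips with 20 to 120 N. Pads are 22 mm wide; open, the fingers measure 114 mm over their backs; the gripper's body (76 mm by 85 mm) begins 54 mm behind the grasp point. The pads swing forward as they close: fully open they stand 13 mm farther back than shut.
Start: joints at [1.086, 0.15, 1.437, -0, 1.554, -0.134], TCP at [0.198, 0.54, 0.405] pointing down, gripper open.
Joint ranges: [-2.8, 2.8], [-0.68, 2.1], [0.12, 2.68], [-1.39, 4.53], [0.16, 2.79], [-2.81, 2.81]. Speed limits (rad/s): [1.89, 1.89, 2.22, 3.01, 3.01, 3.01].

### API

Orientations are given as a unit quaternion [x, y, z, w].
In Python, from bench import manip gives the robot as it stands.
- The arm moves only by the tool jog_arm, never from a script. Its argument "motion" is one flat list of numbers, 4 for each row, row after row: the shift along the tool's x, y, z in units of 10 cm (1.0 is 10 cm), then the turn about the tool's z in units of 1.5 rad (1.0 is 1.5 rad). A call has 1 to 8 rows; each row is the pose to reach, as a shift and turn from the pose commanded when the call began, along the tool's axes at that moment; what a row does not reach only later rows make up. A row lasts 1/12 s, in which the tool goes at most 41.7 mm and 7.16 degrees, less where a joint would pass 70% of its speed; a pose out of reach is approached as far as the arm can. A call with a number of a shift or a turn outside -1 to 1 is refused whole. A call with a gripper value outside its range is refused whole. "jaw" is the opening, from 0 (shut) to 1 (fully open), set as the call begins (left out, the last holds). The fingers move at their own pace and stop on an object; the grip force is fixed at half the most. Time passes only in rows, so rows that repeat a pose let the fingers close. It gives the time, the measured TCP pose, the force, the opening and the grip force at its end, in the units of the state.
- manip.get_obs(): the state, without advancing time (a new reading comes with each control period).
- manip.get_image(name): name is "scene" or "side" or "wrist"; returns (picture, depth): 420x560x3 uint8, blue, green, red; 420x560 float32, m along the optical axis (not along the pixel's ray), 0 where there is no reading.
- manip.camera_model(name): a dict with "intrinsics" (3x3 intrinsics, pixels), "R" (3x3) and "t" (3): a world point X has camera coordinates R X + t. Camera axes: x right, y down, z forward; pixel columns grow to the right and rows downward; lengths in m; the calibration is good to about 2 mm. A picture is of the moment at which its call begins: read the wrist's pose just before it. camera_model takes no time and is no camera call; for the wrist camera it gives the pose at the moment of the call.
- manip.hand_in(): hands the job in; it is judged then, once.
The state is a dict: "t": time; "q": joint angles; "joint_vel": joint speeds; "joint_torque": joint torques, N m; "tool_pos": TCP position; "orientation": TCP orientation; "ft_force": force on the tool from outside, world axes, zero at the start; "moment": the same for the moment, N m; "gripper_width": opening from 0.0 (shut) to 1.0 (fully open); "gripper_force": force on a finger pad.
Only numpy, scipy, OpenCV 4.12 (cv2) and the standard library are available. Lean on these libraries where they do the work, as an engineer would, in place of code of your own. Each camera call takes 0.05 s, during which the arm holds its last target. There are 200 camera calls.

## Working session

There is one attempt and no reset: what is moved stays moved. The work goes in short steps, Python scripts to look and compute and a tool call to move; the robot and the scene stay as the last step left them, time stands still between calls to the robot, and variables do not carry over. Pictures are saved under pics/ and viewed, at most 14 in all, crops included, and the job is handed in when it is done.

Besides the shell and the picture viewer there is one more tool, called after "Request:" as name(argument=value, ...) on one line, values as JSON. jog_arm: Moves the arm, as the interface text tells. Its arguments: {"type":"object","properties":{"motion":{"type":"array","items":{"type":"number"}},"jaw":{"type":"number"}},"required":["motion"]}

```bash
mkdir -p pics; cat > h.py <<'E'
import numpy as np, cv2
from bench import manip
def shot(n,save=None):
    m=manip.camera_model(n); im,d=manip.get_image(n)
    if save: cv2.imwrite('pics/%s.png'%save,im)
    return im,d,m
def ray(m,u,v,z):
    K,R,t=[np.array(m[k],float) for k in('intrinsics','R','t')]
    c=-R.T@t; r=R.T@np.linalg.solve(K,[u,v,1.]); return c+r*(z-c[2])/r[2]
E
python3 - <<'E'
from h import *
for n in('scene','side'):
    im,d,m=shot(n,n+'0'); print(n,(-np.array(m['R']).T@np.array(m['t'])).round(3),np.array(m['intrinsics'])[0,0])
o=manip.get_obs();print(o['tool_pos'],o['orientation'])
E
```

```text
scene [ 1.126 -0.423  0.936] 465.92313707562204
side [-0.179 -0.844  1.124] 546.6891085662758
[0.19760502 0.53994782 0.40414173] [ 1.74496475e-01  9.84657651e-01 -5.13103940e-04 -1.67839987e-04]
```

View pics/scene0.png

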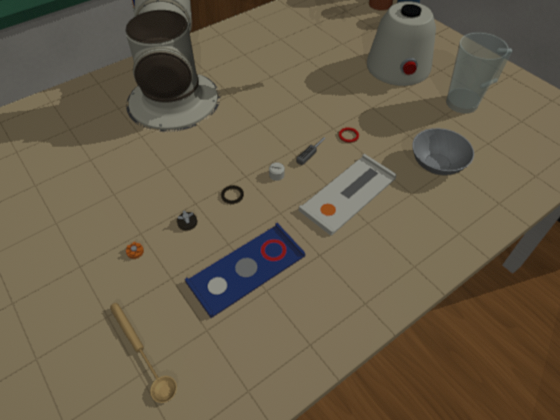

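View pics/side0.png

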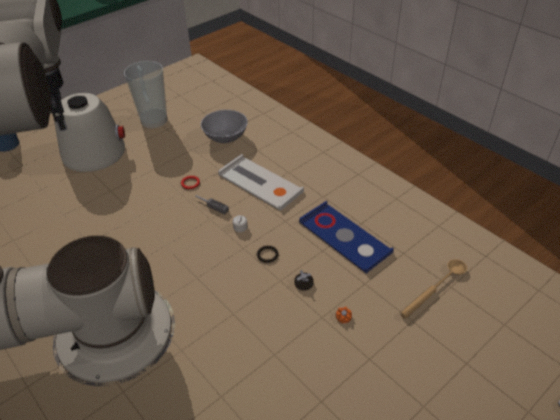

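The scene view shows the coupling (135,251), blade (187,220), black gasket (232,194), cap (277,170), screwdriver (307,155) and red gasket (349,135). The jar marks are white (217,286), grey (246,267) and red (274,250); the base marks are orange (328,210) and bar (360,183). The side view shows the same things at (344,315), (304,282), (268,254), (240,224), (213,205), (190,182), with marks (366,250), (345,235), (325,220), (280,192) and (250,175).

```bash
cat > m.py <<'E'
from h import *
S={'coupling':((135,251),(344,315),.008),'blade':((187,220),(304,282),.01),'black':((232,194),(268,254),.005),'cap':((277,170),(240,224),.017),
'sd':((307,155),(215,206),.012),'red':((349,135),(190,182),.005),'mwhite':((217,286),(366,250),.008),'mgrey':((246,267),(345,235),.008),'mred':((274,250),(325,220),.008),
'morange':((328,210),(280,192),.008),'mbar':((360,183),(250,175),.008),'jar':((246,267),(345,235),.008),'base':((345,195),(262,182),.008)}
def mask(k,hsv):
    h,s,v=[c.astype(int) for c in cv2.split(hsv)]
    if k in('coupling','red','mred','morange'): return ((h<14)|(h>170))&(s>150)&(v>70)
    if k in('blade','black'): return v<60
    if k in('cap','mwhite'): return (s<60)&(v>120)
    if k=='mgrey': return (s<90)&(v>60)&(v<150)
    if k=='sd': return (v<75)
    if k=='mbar': return v<130
    if k=='jar': return (h>105)&(h<130)&(s>110)
    if k=='base': return (s<60)&(v>120)
def run(names=S):
  ims=[shot('scene'),shot('side')]
  for k in names:
    out=[];
    for i,(im,d,m) in enumerate(ims):
        u,v=S[k][i]; r=75 if k in('jar','base') else 28 if k in('mbar','sd') else 16
        M=mask(k,cv2.cvtColor(im,cv2.COLOR_BGR2HSV)).astype(np.uint8)
        W=np.zeros_like(M); cv2.circle(W,(u,v),r,1,-1); M*=W
        n,L,st,ce=cv2.connectedComponentsWithStats(M)
        if n<2: out.append('none');continue
        if k in('coupling','mred','red','black','blade'): sel=M>0
        else: sel=L==1+np.argmax(st[1:,4])
        pts=cv2.findNonZero(sel.astype(np.uint8)); 
        hull=cv2.convexHull(pts)
        w=np.array([ray(m,a,b,S[k][2])[:2] for a,b in hull[:,0]]).astype(np.float32)
        mo=cv2.moments(w*1000) ; c=np.array([mo['m10'],mo['m01']])/mo['m00']
        (rc,rs,ra)=cv2.minAreaRect(w*1000)
        out.append((c.round(0),np.round(rc),np.round(rs),round(ra,1)))
    print(k,out)
if __name__=='__main__': run()
E
python3 m.py
```

```text
coupling [(array([ 442., -346.]), array([ 441., -346.]), array([44., 40.]), 19.4), (array([ 440., -343.]), array([ 441., -343.]), array([44., 37.]), 47.8)]
blade [(array([ 443., -205.]), array([ 444., -206.]), array([47., 53.]), 73.6), (array([ 436., -205.]), array([ 436., -205.]), array([46., 44.]), 46.2)]
black [(array([435., -68.]), array([435., -68.]), array([54., 58.]), 56.1), (array([432., -65.]), array([432., -66.]), array([57., 55.]), 12.5)]
cap [(array([439.,  76.]), array([440.,  76.]), array([39., 38.]), 17.3), (array([451.,  80.]), array([452.,  80.]), array([42., 39.]), 14.6)]
sd [(array([445., 169.]), array([444., 169.]), array([30., 79.]), 11.7), (array([440., 172.]), array([441., 172.]), array([32., 72.]), 13.7)]
red [(array([450., 323.]), array([451., 322.]), array([55., 59.]), 48.8), (array([448., 326.]), array([448., 327.]), array([59., 54.]), 86.5)]
mwhite [(array([ 638., -239.]), array([ 639., -239.]), array([40., 37.]), 53.2), (array([ 638., -236.]), array([ 638., -237.]), array([36., 41.]), 47.6)]
mgrey [(array([ 638., -161.]), array([ 638., -161.]), array([51., 47.]), 53.2), (array([ 638., -158.]), array([ 638., -158.]), array([51., 48.]), 44.4)]
mred [(array([638., -83.]), array([638., -84.]), array([57., 56.]), 53.1), (array([637., -80.]), array([637., -79.]), array([57., 55.]), 45.9)]
morange [(array([623.,  97.]), array([622.,  97.]), array([33., 32.]), 50.1), (array([623., 102.]), array([623., 103.]), array([27., 31.]), 47.3)]
mbar [(array([582., 236.]), array([576., 233.]), array([150., 112.]), 86.9), (array([626., 271.]), array([613., 272.]), array([193., 126.]), 58.3)]
jar [(array([ 638., -160.]), array([ 638., -160.]), array([111., 260.]), 0.2), (array([ 636., -159.]), array([ 635., -157.]), array([112., 260.]), 1.0)]
base [(array([612., 169.]), array([612., 170.]), array([116., 236.]), 7.6), (array([614., 174.]), array([614., 175.]), array([120., 242.]), 8.4)]
```

Request:
jog_arm(motion=[-0.12, -0.05, 0, 0.08, -0.25, -0.1, 0, 0.16, -0.37, -0.15, 0, 0.24, -0.5, -0.2, 0, 0.33, -0.62, -0.25, 0, 0.41, -0.75, -0.3, 0, 0.49, -0.87, -0.35, 0, 0.58, -1, -0.4, 0, 0.66], jaw=1)

```text
t: 0.87
tool_pos: [0.2781, 0.4676, 0.4046]
orientation: [0.622, 0.783, -0.0, -0.0]
ft_force: [-0.2, 0.5, 0.5]
gripper_width: 0.997
gripper_force: 0.0
```

Request:
jog_arm(motion=[-0.2, 0.15, 0, 0.05, -0.4, 0.3, 0, 0.1, -0.6, 0.45, 0, 0.153, -0.75, 0.55, 0, 0.153, -0.9, 0.67, 0, 0.153, -0.9, 0.67, 0, 0.153])

```text
t: 1.37
tool_pos: [0.3658, 0.3945, 0.4045]
orientation: [0.706, 0.708, -0.0, 0.0]
ft_force: [0.1, 0.3, 0.5]
gripper_width: 1.001
gripper_force: 0.0
```

```bash
cat >> h.py <<'E'
def pose():
    o=manip.get_obs(); x,y,z,w=o['orientation']
    from scipy.spatial.transform import Rotation as Ro
    R=Ro.from_quat([x,y,z,w]).as_matrix(); return o,np.array(o['tool_pos']),R
def to(x,y,z):
    o,p,R=pose(); print('t',round(o['t'],2),'p',(p*1000).round(1),'yaw_y',np.degrees(np.arctan2(R[1,1],R[0,1])).round(2),'w',round(o['gripper_width'],3),'move(10cm)',(R.T@(np.array([x,y,z])/1000-p)*10).round(3))
E
python3 -c "
from h import *
to(449,324.5,300); shot('wrist','w1')"
```

```text
t 1.37 p [365.8 394.5 404.5] yaw_y 0.19 w 1.001 move(10cm) [-0.702  0.829  1.045]
```

View pics/w1.png

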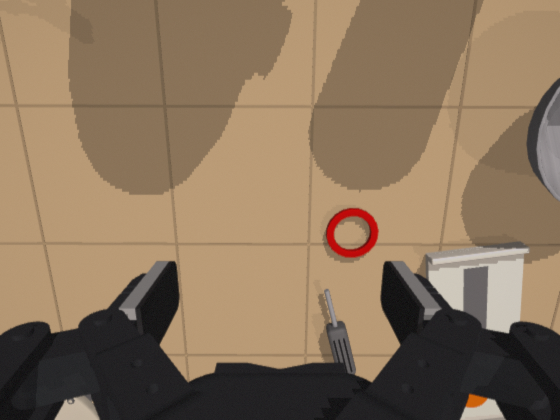

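The wrist view shows the red gasket at (352,233), the screwdriver shaft and handle around (338,335), and the base board's lip end and bar at (476,290).

```bash
cat >> h.py <<'E'
def wm(kind,z,im=None,m=None,box=None,fn=None):
    if im is None: im,d,m=shot('wrist')
    h,s,v=[c.astype(int) for c in cv2.split(cv2.cvtColor(im,cv2.COLOR_BGR2HSV))]
    M={'red':((h<14)|(h>170))&(s>150)&(v>70),'dark':v<70,'white':(s<60)&(v>120),'grey':(s<90)&(v>60)&(v<150)}[kind].astype(np.uint8)
    if box: W=np.zeros_like(M); W[box[1]:box[3],box[0]:box[2]]=1; M*=W
    for c in cv2.findContours(M,cv2.RETR_EXTERNAL,cv2.CHAIN_APPROX_NONE)[0]:
        if cv2.contourArea(c)<150: continue
        hu=cv2.convexHull(c); w=np.array([ray(m,a,b,z)[:2] for a,b in hu[:,0]],np.float32)*1000
        mo=cv2.moments(w); rc=cv2.minAreaRect(w)
        print(kind,'px',c.mean(0).round()[0],'xy',np.round([mo['m10']/mo['m00'],mo['m01']/mo['m00']],1),'rect',np.round(rc[0],1),np.round(rc[1],1),round(rc[2],1))
E
python3 -c "
from h import *
im=cv2.imread('pics/w1.png');m=manip.camera_model('wrist')
wm('red',.004,im,m); wm('dark',.015,im,m,(320,310,362,400))"
```

```text
red px [352. 232.] xy [447.3 326.5] rect [447.3 326.5] [59.6 59.9] 0.2
dark px [339. 371.] xy [440.3 137.2] rect [442.5 145.7] [53.2 90.9] 2.0
```

Request:
jog_arm(motion=[-0.2, 0.25, 0.25, 0, -0.45, 0.5, 0.5, 0, -0.68, 0.815, 0.8, 0, -0.68, 0.815, 1, 0, -0.68, 0.815, 1, 0])

```text
t: 1.83
tool_pos: [0.446, 0.3273, 0.2998]
orientation: [0.706, 0.708, -0.003, -0.001]
ft_force: [-1.1, 0.6, -1.7]
gripper_width: 1.003
gripper_force: 0.0
```

Request:
jog_arm(motion=[0, 0, 0.3, 0, 0, 0, 0.6, 0, 0, 0, 0.9, 0, 0, 0, 1, 0, 0, 0, 1, 0], jaw=0.9)

```text
t: 2.25
tool_pos: [0.4447, 0.3292, 0.2035]
orientation: [0.705, 0.709, -0.002, -0.001]
ft_force: [-0.1, 0.5, 0.4]
gripper_width: 0.897
gripper_force: 0.0
```

```bash
python3 -c "
from h import *
to(447.3,326.5,170); shot('wrist','w2')"
```

```text
t 2.25 p [444.7 329.2 203.5] yaw_y 0.37 w 0.897 move(10cm) [-0.027  0.026  0.335]
```

Request:
jog_arm(motion=[-0.02, 0.02, 0.12, 0, -0.027, 0.026, 0.24, 0, -0.027, 0.026, 0.335, 0, -0.027, 0.026, 0.335, 0])

```text
t: 2.63
tool_pos: [0.448, 0.3256, 0.1694]
orientation: [0.705, 0.709, -0.001, -0.0]
ft_force: [0.3, -0.1, -0.2]
gripper_width: 0.903
gripper_force: 0.0
```

Request:
jog_arm(motion=[0, 0, 0, 0, 0, 0, 0, 0, 0, 0, 0, 0, 0, 0, 0, 0, 0, 0, 0, 0, 0, 0, 0, 0], jaw=0.55)

```text
t: 3.13
tool_pos: [0.4485, 0.3259, 0.1724]
orientation: [0.705, 0.709, 0.0, 0.0]
ft_force: [-4.3, -2.9, 9.5]
gripper_width: 0.66
gripper_force: 61.6
```

Request:
jog_arm(motion=[0, 0, -0.1, 0, 0, 0, -0.3, 0, 0, 0, -0.55, 0, 0, 0, -0.8, 0, -0.1, 0, -0.9, 0, -0.3, 0.1, -0.9, 0])

```text
t: 3.63
tool_pos: [0.4581, 0.2968, 0.2647]
orientation: [0.704, 0.71, 0.002, 0.001]
ft_force: [1.1, -0.5, -1.2]
gripper_width: 0.661
gripper_force: 63.6
```

Request:
jog_arm(motion=[-0.25, 0.12, 0, 0, -0.5, 0.24, 0, 0, -0.75, 0.36, 0, 0, -1, 0.48, 0, 0])

```text
t: 3.97
tool_pos: [0.5073, 0.1946, 0.2617]
orientation: [0.705, 0.709, 0.0, 0.0]
ft_force: [0.8, 0.2, 0.5]
gripper_width: 0.658
gripper_force: 63.6
```

Request:
jog_arm(motion=[-0.25, 0.12, 0, 0, -0.5, 0.24, 0, 0, -0.75, 0.36, 0, 0, -1, 0.48, 0, 0])

```text
t: 4.3
tool_pos: [0.5558, 0.0947, 0.2617]
orientation: [0.705, 0.709, 0.0, 0.0]
ft_force: [0.8, 0.7, 0.2]
gripper_width: 0.659
gripper_force: 63.6
```

Request:
jog_arm(motion=[-0.25, 0.12, 0, 0, -0.5, 0.24, 0, 0, -0.75, 0.36, 0, 0, -0.9, 0.48, 0, 0, -0.9, 0.48, 0, 0])

```text
t: 4.72
tool_pos: [0.6053, 0.0034, 0.2615]
orientation: [0.706, 0.708, -0.0, 0.001]
ft_force: [0.1, 0.8, 0.5]
gripper_width: 0.652
gripper_force: 63.6
```

```bash
python3 -c "
from h import *
to(637.5,-81.5,181); shot('wrist','w3')"
```

```text
t 4.72 p [605.3   3.4 261.5] yaw_y 0.16 w 0.652 move(10cm) [-0.849  0.319  0.806]
```

View pics/w3.png

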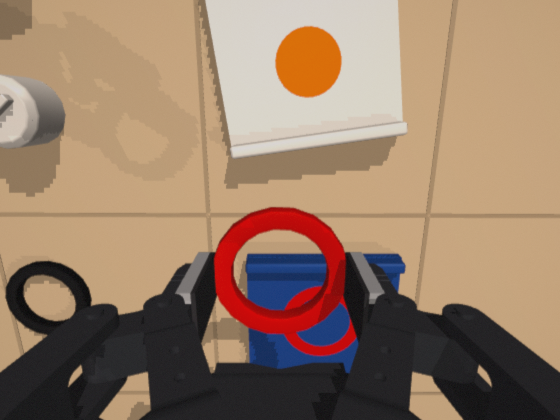

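The gasket is held level in the jaws at (281,270). The red mark shows below it at (321,320), and the orange mark is at (308,62).

```bash
python3 -c "
from h import *
im=cv2.imread('pics/w3.png');m=manip.camera_model('wrist')
wm('red',.008,im,m,(230,0,400,120)); wm('red',.0935,im,m,(200,200,352,282))
w=[ray(m,u,v,.018)[:2] for u,v in((234,157),(406,131))];d=w[1]-w[0];print('lip yaw',np.degrees(np.arctan2(d[1],d[0])))"
```

```text
red px [279. 244.] xy [604.   15.6] rect [603.9  17.9] [57.7 34.2] 0.2
lip yaw 8.699912478165215
```

Request:
jog_arm(motion=[-0.2, 0.08, 0, 0, -0.45, 0.16, 0, 0, -0.7, 0.25, 0, 0, -0.85, 0.32, 0, 0, -0.85, 0.32, 0.15, 0, -0.85, 0.32, 0.4, 0, -0.85, 0.32, 0.6, 0, -0.85, 0.32, 0.6, 0])

```text
t: 5.43
tool_pos: [0.6354, -0.0775, 0.1973]
orientation: [0.705, 0.709, -0.001, -0.003]
ft_force: [0.1, 0.9, -0.9]
gripper_width: 0.658
gripper_force: 63.8
```

```bash
python3 -c "
from h import *
to(637.5,-81.5,181)"
```

```text
t 5.43 p [635.4 -77.5 197.3] yaw_y 0.32 w 0.658 move(10cm) [-0.041  0.022  0.163]
```

Request:
jog_arm(motion=[-0.02, 0.01, 0.05, 0, -0.03, 0.015, 0.1, 0, -0.03, 0.015, 0.13, 0, -0.03, 0.015, 0.13, 0, -0.03, 0.015, 0.13, 0])

```text
t: 5.85
tool_pos: [0.6382, -0.0811, 0.1888]
orientation: [0.705, 0.709, 0.0, 0.0]
ft_force: [-0.5, 1.1, -0.3]
gripper_width: 0.662
gripper_force: 63.8
```

```bash
python3 -c "
from h import *
to(637.5,-81.5,181);to(637.5,-81.5,181)"
```

```text
t 5.85 p [638.2 -81.1 188.8] yaw_y 0.32 w 0.662 move(10cm) [-0.004 -0.007  0.078]
t 5.85 p [638.2 -81.1 188.8] yaw_y 0.32 w 0.662 move(10cm) [-0.004 -0.007  0.078]
```

Request:
jog_arm(motion=[0, 0, 0.04, 0, 0, -0.005, 0.078, 0, 0, -0.005, 0.078, 0, 0, -0.005, 0.078, 0])

```text
t: 6.18
tool_pos: [0.6377, -0.0811, 0.1805]
orientation: [0.705, 0.709, 0.0, 0.0]
ft_force: [0.9, -0.3, 1.7]
gripper_width: 0.659
gripper_force: 64.1
```

Request:
jog_arm(motion=[0, 0, 0, 0, 0, 0, 0, 0, 0, 0, 0, 0, 0, 0, 0, 0], jaw=1)

```text
t: 6.52
tool_pos: [0.6375, -0.0811, 0.1803]
orientation: [0.705, 0.709, -0.0, -0.0]
ft_force: [-0.7, -0.5, -0.2]
gripper_width: 0.996
gripper_force: 0.0
```

Request:
jog_arm(motion=[0, 0, -0.1, 0, 0, 0, -0.35, 0, 0, 0, -0.7, 0, 0, 0, -1, 0])

```text
t: 6.85
tool_pos: [0.6374, -0.0811, 0.2827]
orientation: [0.705, 0.709, -0.0, 0.0]
ft_force: [1.4, -0.0, 0.7]
gripper_width: 0.998
gripper_force: 0.0
```

Request:
jog_arm(motion=[-0.15, -0.25, 0, 0, -0.3, -0.5, 0, 0, -0.45, -0.75, 0, 0, -0.6, -1, 0, 0])

```text
t: 7.18
tool_pos: [0.5367, -0.142, 0.2813]
orientation: [0.705, 0.709, 0.0, 0.0]
ft_force: [0.1, -0.8, -0.5]
gripper_width: 1.0
gripper_force: 0.0
```

Request:
jog_arm(motion=[-0.15, -0.25, 0, 0, -0.3, -0.5, 0, 0, -0.45, -0.75, 0, 0, -0.6, -0.97, 0, 0, -0.6, -0.97, 0, 0, -0.6, -0.97, 0, 0])

```text
t: 7.68
tool_pos: [0.4406, -0.2028, 0.2814]
orientation: [0.706, 0.708, 0.0, 0.001]
ft_force: [0.1, 0.5, 0.2]
gripper_width: 0.996
gripper_force: 0.0
```

```bash
python3 -c "
from h import *
to(440,-205,176); im,d,m=shot('wrist','w4'); wm('dark',.014,im,m,(175,0,385,370))"
```

```text
t 7.68 p [ 440.6 -202.8  281.4] yaw_y 0.2 w 0.996 move(10cm) [-0.021 -0.007  1.054]
dark px [280. 367.] xy [ 440.7 -339.3] rect [ 440.7 -339.3] [105.6   6. ] 0.1
dark px [279. 206.] xy [ 439.5 -200.6] rect [ 439.6 -200.7] [50.1 48.1] 88.6
dark px [269.  22.] xy [433.3 -80.7] rect [433.5 -82.8] [56.4 25.8] 0.2
```

View pics/w4.png

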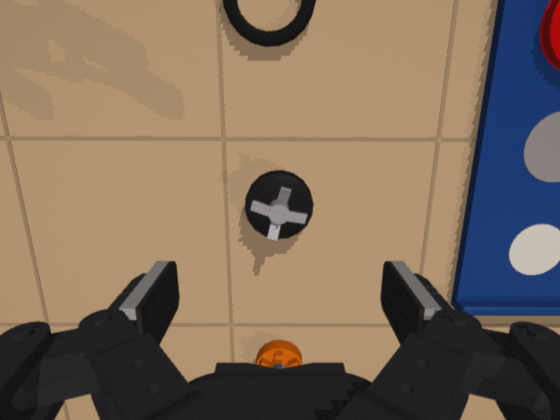

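The blade unit stands between the jaws at (279,206), and the black gasket is clear at the top of the frame.

Request:
jog_arm(motion=[0.01, -0.01, 0.25, 0, 0.01, -0.01, 0.5, 0, 0.01, -0.01, 0.75, 0, 0.01, -0.01, 0.95, 0, 0.01, -0.01, 1, 0, 0.01, -0.01, 1, 0], jaw=1)

```text
t: 8.23
tool_pos: [0.4406, -0.2006, 0.1795]
orientation: [0.705, 0.709, -0.0, -0.001]
ft_force: [-1.1, -0.6, 0.4]
gripper_width: 1.0
gripper_force: 0.0
```

Request:
jog_arm(motion=[0, 0, 0.05, 0, 0, 0, 0.05, 0, 0, 0, 0.05, 0, 0, 0, 0.05, 0, 0, 0, 0.05, 0, 0, 0, 0.05, 0, 0, 0, 0.05, 0], jaw=0.4)

```text
t: 8.82
tool_pos: [0.4406, -0.2013, 0.1769]
orientation: [0.705, 0.709, 0.0, 0.001]
ft_force: [-3.4, 3.6, 11.2]
gripper_width: 0.548
gripper_force: 60.0
```

```bash
python3 -c "
from h import *
to(638,-159.5,185)"
```

```text
t 8.82 p [ 440.6 -201.3  176.9] yaw_y 0.32 w 0.548 move(10cm) [ 0.407  1.976 -0.079]
```

Request:
jog_arm(motion=[0, 0, -0.1, 0, 0, 0, -0.3, 0, 0, 0, -0.55, 0, 0, 0.1, -0.7, 0, 0.1, 0.3, -0.7, 0, 0.15, 0.55, -0.7, 0, 0.2, 0.8, -0.7, 0, 0.2, 1, -0.7, 0])

```text
t: 9.48
tool_pos: [0.5416, -0.1798, 0.2469]
orientation: [0.705, 0.709, 0.0, 0.001]
ft_force: [-0.2, -0.2, -0.6]
gripper_width: 0.547
gripper_force: 62.1
```

Request:
jog_arm(motion=[0.1, 0.25, 0, 0, 0.15, 0.5, 0, 0, 0.2, 0.75, 0, 0, 0.2, 0.97, 0, 0, 0.2, 0.97, 0, 0, 0.2, 0.97, 0, 0])

```text
t: 9.98
tool_pos: [0.6376, -0.1599, 0.246]
orientation: [0.705, 0.709, 0.0, 0.0]
ft_force: [0.5, -0.2, -0.3]
gripper_width: 0.548
gripper_force: 62.1
```

```bash
python3 -c "
from h import *
to(638,-159.5,186.5); im,d,m=shot('wrist','w5')"
```

```text
t 9.98 p [ 637.6 -159.9  246. ] yaw_y 0.35 w 0.548 move(10cm) [0.004 0.004 0.595]
```

View pics/w5.png

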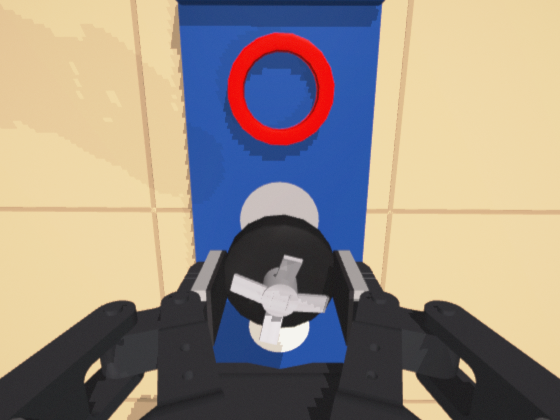

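The red gasket covers its mark (281,90), and the blade unit is held upright above the grey mark. I'll lower it, release, and go to the cap.

Request:
jog_arm(motion=[0, 0, 0.2, 0, 0, 0, 0.4, 0, 0, 0, 0.52, 0, 0, 0, 0.58, 0, 0, 0, 0.59, 0, 0, 0, 0.59, 0])

```text
t: 10.53
tool_pos: [0.637, -0.1603, 0.187]
orientation: [0.705, 0.709, -0.0, 0.0]
ft_force: [0.0, 0.7, -1.0]
gripper_width: 0.545
gripper_force: 62.1
```

Request:
jog_arm(motion=[0, 0, 0, 0, 0, 0, 0, 0, 0, 0, 0, 0, 0, 0, 0, 0], jaw=1)

```text
t: 10.87
tool_pos: [0.6371, -0.1602, 0.187]
orientation: [0.705, 0.709, 0.0, 0.0]
ft_force: [0.1, 0.9, 0.1]
gripper_width: 0.997
gripper_force: 0.0
```

Request:
jog_arm(motion=[0, 0, -0.1, 0, 0, 0, -0.35, 0, 0, 0, -0.7, 0, 0, 0, -1, 0])

```text
t: 11.2
tool_pos: [0.6369, -0.16, 0.2888]
orientation: [0.705, 0.709, -0.0, 0.0]
ft_force: [-0.0, -0.1, 0.6]
gripper_width: 1.0
gripper_force: 0.0
```

Request:
jog_arm(motion=[0.25, -0.2, 0, 0, 0.5, -0.4, 0, 0, 0.75, -0.6, 0, 0, 1, -0.8, 0, 0])

```text
t: 11.53
tool_pos: [0.5554, -0.0597, 0.2873]
orientation: [0.705, 0.709, 0.0, 0.0]
ft_force: [0.6, -0.2, 0.7]
gripper_width: 1.007
gripper_force: 0.0
```

Request:
jog_arm(motion=[0.25, -0.2, 0, 0, 0.5, -0.4, 0, 0, 0.75, -0.6, 0, 0, 1, -0.8, 0, 0])

```text
t: 11.87
tool_pos: [0.4747, 0.04, 0.2873]
orientation: [0.705, 0.709, 0.0, 0.0]
ft_force: [0.5, 0.8, 0.1]
gripper_width: 1.002
gripper_force: 0.0
```

Request:
jog_arm(motion=[0.2, -0.2, 0, 0, 0.37, -0.33, 0, 0, 0.37, -0.33, 0, 0, 0.37, -0.33, 0, 0])

```text
t: 12.2
tool_pos: [0.4424, 0.0765, 0.2874]
orientation: [0.705, 0.71, 0.001, 0.001]
ft_force: [0.2, -0.3, 0.2]
gripper_width: 0.999
gripper_force: 0.0
```

```bash
python3 -c "
from h import *
to(445,78,181); im,d,m=shot('wrist','w6'); wm('white',.03,im,m,(175,0,385,360))"
```

```text
t 12.2 p [442.4  76.5 287.4] yaw_y 0.41 w 0.999 move(10cm) [0.015 0.025 1.065]
white px [283. 215.] xy [444.6  73.9] rect [445.3  74. ] [45.  40.1] 73.3
```

View pics/w6.png

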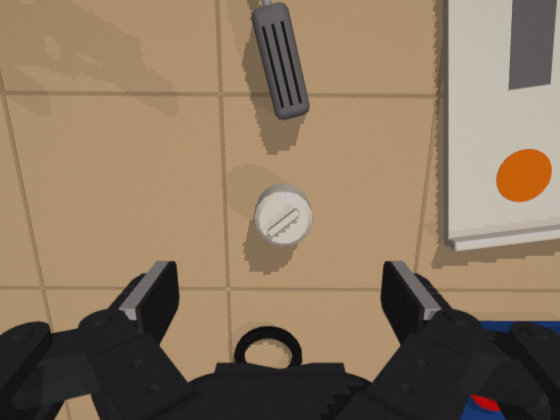

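The cap is at (283,216), between the open jaws. The screwdriver handle lies ahead at (281,60), clear of the fingers.

Request:
jog_arm(motion=[-0.01, 0.022, 0.25, 0, -0.01, 0.022, 0.5, 0, -0.01, 0.022, 0.75, 0, -0.01, 0.022, 0.95, 0, -0.01, 0.022, 1, 0, -0.01, 0.022, 1, 0])

```text
t: 12.75
tool_pos: [0.4452, 0.0742, 0.1855]
orientation: [0.705, 0.709, -0.001, -0.001]
ft_force: [0.0, 0.9, 0.8]
gripper_width: 0.998
gripper_force: 0.0
```

Request:
jog_arm(motion=[0, 0, 0.05, 0, 0, 0, 0.05, 0, 0, 0, 0.05, 0, 0, 0, 0.05, 0, 0, 0, 0.05, 0, 0, 0, 0.05, 0, 0, 0, 0.05, 0], jaw=0.3)

```text
t: 13.33
tool_pos: [0.4453, 0.0748, 0.1827]
orientation: [0.705, 0.709, 0.0, 0.001]
ft_force: [-3.7, -1.3, 12.2]
gripper_width: 0.466
gripper_force: 59.3
```

```bash
python3 -c "
from h import *
to(638,-237.5,190)"
```

```text
t 13.33 p [445.3  74.8 182.7] yaw_y 0.33 w 0.466 move(10cm) [-3.134  1.91  -0.07 ]
```

Request:
jog_arm(motion=[0, 0, -0.1, 0, 0, 0, -0.3, 0, 0, 0, -0.55, 0, 0, 0, -0.8, 0, -0.1, 0.1, -0.8, 0, -0.35, 0.3, -0.8, 0, -0.6, 0.5, -0.8, 0])

```text
t: 13.92
tool_pos: [0.4957, 0.0147, 0.2629]
orientation: [0.704, 0.71, 0.001, 0.001]
ft_force: [0.1, 0.5, 0.7]
gripper_width: 0.461
gripper_force: 61.0
```

Request:
jog_arm(motion=[-0.25, 0.15, 0, 0, -0.5, 0.3, 0, 0, -0.75, 0.45, 0, 0, -1, 0.6, 0, 0])

```text
t: 14.25
tool_pos: [0.5564, -0.0862, 0.262]
orientation: [0.705, 0.709, 0.0, 0.0]
ft_force: [0.8, 0.8, -0.1]
gripper_width: 0.466
gripper_force: 61.0
```

Request:
jog_arm(motion=[-0.25, 0.15, 0, 0, -0.5, 0.3, 0, 0, -0.75, 0.45, 0, 0, -1, 0.6, 0, 0])

```text
t: 14.58
tool_pos: [0.6169, -0.1858, 0.2619]
orientation: [0.705, 0.709, 0.0, 0.0]
ft_force: [0.5, -0.1, -0.4]
gripper_width: 0.461
gripper_force: 61.0
```

Request:
jog_arm(motion=[-0.2, 0.1, 0, 0, -0.4, 0.2, 0, 0, -0.53, 0.21, 0, 0, -0.53, 0.21, 0, 0, -0.53, 0.21, 0, 0, -0.53, 0.21, 0, 0])

```text
t: 15.08
tool_pos: [0.6373, -0.2365, 0.2616]
orientation: [0.705, 0.709, 0.0, -0.0]
ft_force: [-0.9, 0.6, -0.1]
gripper_width: 0.461
gripper_force: 61.0
```

```bash
python3 -c "
from h import *
to(638,-237.5,192); im,d,m=shot('wrist','w7')"
```

```text
t 15.08 p [ 637.3 -236.5  261.6] yaw_y 0.33 w 0.461 move(10cm) [-0.01   0.007  0.696]
```

View pics/w7.png

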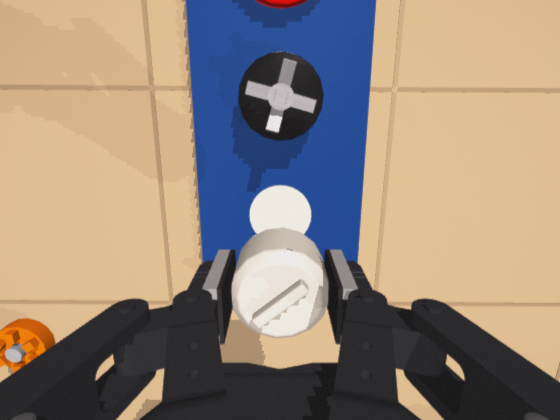

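The blade unit covers its mark (281,95), and the cap is upright above the white mark. I'll place it and go on to the coupling.

Request:
jog_arm(motion=[-0.005, 0.005, 0.2, 0, -0.01, 0.007, 0.4, 0, -0.01, 0.007, 0.6, 0, -0.01, 0.007, 0.68, 0, -0.01, 0.007, 0.695, 0, -0.01, 0.007, 0.695, 0])

```text
t: 15.63
tool_pos: [0.6383, -0.2375, 0.1921]
orientation: [0.705, 0.709, -0.0, -0.0]
ft_force: [-0.7, -0.7, 0.7]
gripper_width: 0.463
gripper_force: 62.2
```

Request:
jog_arm(motion=[0, 0, 0, 0, 0, 0, 0, 0, 0, 0, 0, 0, 0, 0, 0, 0], jaw=1)

```text
t: 15.97
tool_pos: [0.6385, -0.2381, 0.1925]
orientation: [0.705, 0.709, 0.0, 0.0]
ft_force: [0.2, -0.4, 0.6]
gripper_width: 0.991
gripper_force: 0.0
```

Request:
jog_arm(motion=[0, 0, -0.1, 0, 0, 0, -0.35, 0, 0, 0, -0.7, 0, 0, 0, -1, 0])

```text
t: 16.3
tool_pos: [0.6382, -0.238, 0.2944]
orientation: [0.705, 0.709, -0.0, 0.0]
ft_force: [0.2, 0.6, -0.4]
gripper_width: 1.002
gripper_force: 0.0
```

Request:
jog_arm(motion=[-0.15, -0.25, 0, 0, -0.3, -0.5, 0, 0, -0.4, -0.75, 0, 0, -0.55, -1, 0, 0])

```text
t: 16.63
tool_pos: [0.5376, -0.2935, 0.293]
orientation: [0.705, 0.709, 0.0, 0.0]
ft_force: [-0.3, -0.4, -0.1]
gripper_width: 0.999
gripper_force: 0.0
```

Request:
jog_arm(motion=[-0.15, -0.25, 0, 0, -0.3, -0.5, 0, 0, -0.4, -0.75, 0, 0, -0.52, -0.97, 0, 0, -0.52, -0.97, 0, 0, -0.52, -0.97, 0, 0])

```text
t: 17.13
tool_pos: [0.4412, -0.3468, 0.293]
orientation: [0.706, 0.708, -0.0, 0.001]
ft_force: [0.9, 0.7, -0.8]
gripper_width: 0.999
gripper_force: 0.0
```

```bash
sed -i "s/(h<14)|(h>170))&(s>150)&(v>70),'dark/(h<18)|(h>170))\&(s>190)\&(v>70),'dark/" h.py; python3 -c "
from h import *
to(441,-345,179); im,d,m=shot('wrist','w8'); wm('red',.012,im,m,(175,0,385,360))"
```

```text
t 17.13 p [ 441.2 -346.8  293. ] yaw_y 0.2 w 0.999 move(10cm) [ 0.019 -0.003  1.14 ]
red px [279. 197.] xy [ 440.2 -342.7] rect [ 440.4 -342.6] [40.1 38.4] 70.7
```

View pics/w8.png

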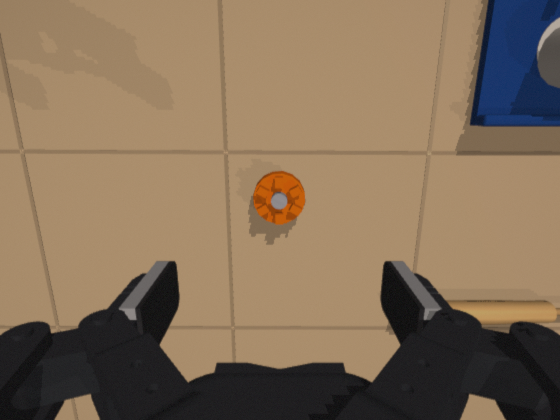

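The coupling is at (279,197) between the jaws. The spoon handle is at (500,312), well to the side.

Request:
jog_arm(motion=[0.035, -0.008, 0.25, 0, 0.035, -0.008, 0.5, 0, 0.035, -0.008, 0.75, 0, 0.035, -0.008, 0.95, 0, 0.035, -0.008, 1, 0, 0.035, -0.008, 1, 0])

```text
t: 17.68
tool_pos: [0.4416, -0.3421, 0.191]
orientation: [0.705, 0.709, 0.0, -0.001]
ft_force: [-0.8, 0.2, 0.2]
gripper_width: 1.002
gripper_force: 0.0
```

Request:
jog_arm(motion=[0, 0, 0.08, 0, 0, 0, 0.15, 0, 0, 0, 0.15, 0])

```text
t: 17.93
tool_pos: [0.4412, -0.3426, 0.1764]
orientation: [0.705, 0.709, -0.0, -0.0]
ft_force: [0.9, 0.1, -0.5]
gripper_width: 1.001
gripper_force: 0.0
```

Request:
jog_arm(motion=[0, 0, 0, 0, 0, 0, 0, 0, 0, 0, 0, 0, 0, 0, 0, 0, 0, 0, 0, 0, 0, 0, 0, 0, 0, 0, 0, 0], jaw=0.3)

```text
t: 18.52
tool_pos: [0.4413, -0.3428, 0.1779]
orientation: [0.705, 0.709, -0.0, 0.001]
ft_force: [-2.2, 2.5, 10.4]
gripper_width: 0.433
gripper_force: 58.8
```

```bash
python3 -c "
from h import *
to(623,99.5,188)"
```

```text
t 18.52 p [ 441.3 -342.8  177.9] yaw_y 0.31 w 0.433 move(10cm) [ 4.413  1.842 -0.104]
```

Request:
jog_arm(motion=[0, 0, -0.1, 0, 0, 0, -0.3, 0, 0, 0, -0.55, 0, 0, 0, -0.8, 0, 0.1, 0.04, -0.9, 0, 0.3, 0.12, -0.9, 0, 0.6, 0.25, -0.9, 0])

```text
t: 19.1
tool_pos: [0.4656, -0.2829, 0.268]
orientation: [0.706, 0.708, -0.0, 0.001]
ft_force: [0.7, 0.3, -0.4]
gripper_width: 0.43
gripper_force: 60.1
```

Request:
jog_arm(motion=[0.25, 0.1, 0, 0, 0.5, 0.2, 0, 0, 0.75, 0.3, 0, 0, 1, 0.4, 0, 0])

```text
t: 19.43
tool_pos: [0.5055, -0.1805, 0.2671]
orientation: [0.705, 0.709, 0.0, -0.0]
ft_force: [0.3, -1.0, -0.5]
gripper_width: 0.427
gripper_force: 60.1
```

Request:
jog_arm(motion=[0.25, 0.1, 0, 0, 0.5, 0.2, 0, 0, 0.75, 0.3, 0, 0, 1, 0.4, 0, 0])

```text
t: 19.77
tool_pos: [0.5449, -0.0803, 0.2671]
orientation: [0.705, 0.709, -0.0, 0.0]
ft_force: [0.2, 0.1, 0.0]
gripper_width: 0.434
gripper_force: 60.1
```

Request:
jog_arm(motion=[0.25, 0.1, 0, 0, 0.5, 0.2, 0, 0, 0.75, 0.3, 0, 0, 1, 0.4, 0, 0])

```text
t: 20.1
tool_pos: [0.5842, 0.02, 0.267]
orientation: [0.705, 0.709, -0.0, -0.0]
ft_force: [0.2, -0.5, -0.2]
gripper_width: 0.432
gripper_force: 60.1
```

Request:
jog_arm(motion=[0.2, 0.1, 0, 0, 0.4, 0.2, 0, 0, 0.6, 0.3, 0, 0, 0.6, 0.3, 0, 0, 0.6, 0.3, 0, 0])

```text
t: 20.52
tool_pos: [0.6137, 0.0796, 0.2667]
orientation: [0.705, 0.71, -0.0, -0.0]
ft_force: [-0.1, -1.0, 0.0]
gripper_width: 0.423
gripper_force: 60.1
```

```bash
python3 -c "
from h import *
to(623,99.5,187.5); im,d,m=shot('wrist','w9'); wm('red',.008,im,m); wm('grey',.008,im,m,(0,0,560,200))"
```

```text
t 20.52 p [613.7  79.6 266.7] yaw_y 0.42 w 0.423 move(10cm) [0.198 0.095 0.792]
red px [280. 273.] xy [613.3  31.9] rect [613.3  31.7] [62.2 75.2] 0.4
red px [293. 184.] xy [621.9  99.3] rect [622.   99.4] [38.1 38.1] 0.4
grey px [18. 81.] xy [448.4 163.7] rect [454.3 170.1] [71.6 30.7] 77.7
grey px [274.  43.] xy [609.3 185.8] rect [609.3 186.7] [27.9 51.4] 8.1
```

View pics/w9.png

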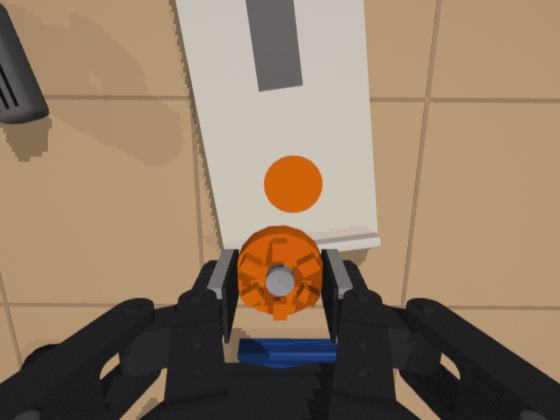

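The coupling is held level at (280,275). The orange mark is at (293,184) and the bar mark runs at about 8°, so I'll place the coupling.

Request:
jog_arm(motion=[0.1, 0.045, 0, 0, 0.198, 0.085, 0.1, 0, 0.198, 0.085, 0.3, 0, 0.198, 0.085, 0.5, 0, 0.198, 0.085, 0.7, 0, 0.198, 0.085, 0.78, 0, 0.198, 0.085, 0.792, 0, 0.198, 0.085, 0.792, 0])

```text
t: 21.23
tool_pos: [0.6222, 0.0983, 0.1871]
orientation: [0.705, 0.709, -0.0, -0.0]
ft_force: [0.3, 0.1, -0.6]
gripper_width: 0.431
gripper_force: 66.2
```

Request:
jog_arm(motion=[0, 0, 0, 0, 0, 0, 0, 0, 0, 0, 0, 0, 0, 0, 0, 0], jaw=1)

```text
t: 21.57
tool_pos: [0.6223, 0.0981, 0.1881]
orientation: [0.705, 0.709, 0.0, 0.0]
ft_force: [-0.1, -1.0, -0.3]
gripper_width: 0.969
gripper_force: 0.0
```

Request:
jog_arm(motion=[0, 0, -0.1, 0, 0, 0, -0.35, 0, 0, 0, -0.7, 0, 0, 0, -1, 0])

```text
t: 21.9
tool_pos: [0.622, 0.0981, 0.2902]
orientation: [0.705, 0.709, 0.0, 0.0]
ft_force: [1.0, 0.1, 0.5]
gripper_width: 0.998
gripper_force: 0.0
```

Request:
jog_arm(motion=[0.1, -0.25, 0, 0, 0.2, -0.5, 0, 0, 0.3, -0.75, 0, 0, 0.4, -1, 0, 0])

```text
t: 22.23
tool_pos: [0.5208, 0.1378, 0.2886]
orientation: [0.705, 0.709, 0.0, 0.0]
ft_force: [-0.1, -0.3, 1.5]
gripper_width: 0.996
gripper_force: 0.0
```

Request:
jog_arm(motion=[0.1, -0.2, 0, -0.05, 0.2, -0.4, 0, -0.1, 0.3, -0.6, 0, -0.141, 0.4, -0.82, 0, -0.141, 0.4, -0.82, 0, -0.141, 0.4, -0.82, 0, -0.141])

```text
t: 22.73
tool_pos: [0.4392, 0.1775, 0.2888]
orientation: [0.626, 0.78, 0.001, 0.001]
ft_force: [1.3, -0.1, 0.6]
gripper_width: 0.998
gripper_force: 0.0
```

```bash
python3 -c "
from h import *
to(440,180,183); im,d,m=shot('wrist','w10'); wm('dark',.02,im,m,(175,0,385,360)); wm('grey',.02,im,m,(175,0,385,360))"
```

```text
t 22.73 p [439.2 177.5 288.8] yaw_y 12.49 w 0.998 move(10cm) [0.023 0.012 1.058]
grey px [280. 179.] xy [437.5 190. ] rect [434.9 197.8] [ 26.8 118.9] 16.3
```

View pics/w10.png

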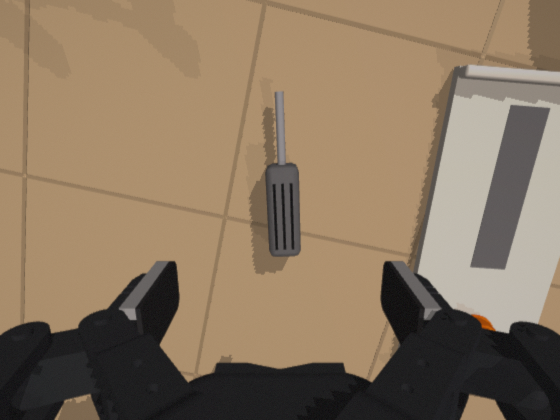

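The screwdriver runs from the handle end (285,256) to the shaft tip (280,92). The bar mark's corners are (513,106), (548,108), (508,270) and (472,268).

```bash
python3 -c "
from h import *
m=manip.camera_model('wrist')
a=ray(m,285,253,.022)*1000;b=ray(m,282.5,165,.022)*1000;t=ray(m,280,92,.012)*1000
print(a,b,t,(a+b)/2); d=t-a;print('axis',np.degrees(np.arctan2(d[1],d[0])),np.hypot(*d[:2]))
u=(d/np.hypot(*d[:2]));c=t[:2]-60*u[:2];g=t[:2]-75*u[:2];print('centre',c,'grip',g)
P=np.array([ray(m,*p,.008)[:2]*1000 for p in((513,106),(548,108),(508,270),(472,268))]);print('bar',P.mean(0),np.degrees(np.arctan2(*((P[0]+P[1]-P[2]-P[3])[::-1]))))
to(g[0],g[1],183)"
```

```text
[451.07582132 144.52866506  22.        ] [434.9169912  208.52136129  22.        ] [422.82379967 255.42132618  12.        ] [442.99640626 176.52501317  22.        ]
axis 104.29312841003055 114.43495539976627
centre [437.63676738 197.27860533] grip [441.3400093  182.74292512]
bar [606.23131997 221.8988541 ] 99.07202651102084
t 22.78 p [439.8 177.2 288.7] yaw_y 12.46 w 0.997 move(10cm) [0.051 0.025 1.057]
```

Request:
jog_arm(motion=[0.03, 0.02, 0.25, -0.021, 0.059, 0.024, 0.5, -0.021, 0.059, 0.024, 0.75, -0.021, 0.059, 0.024, 0.95, -0.021, 0.059, 0.024, 1, -0.021, 0.059, 0.024, 1, -0.021])

```text
t: 23.28
tool_pos: [0.4412, 0.183, 0.1868]
orientation: [0.614, 0.789, -0.001, -0.001]
ft_force: [-0.5, -0.5, 0.0]
gripper_width: 1.002
gripper_force: 0.0
```

Request:
jog_arm(motion=[0, 0, 0.03, 0, 0, 0, 0.06, 0, 0, 0, 0.06, 0])

```text
t: 23.53
tool_pos: [0.4412, 0.1833, 0.1822]
orientation: [0.614, 0.789, 0.0, 0.0]
ft_force: [-0.4, -1.2, 0.3]
gripper_width: 0.998
gripper_force: 0.0
```

Request:
jog_arm(motion=[0, 0, 0, 0, 0, 0, 0, 0, 0, 0, 0, 0, 0, 0, 0, 0, 0, 0, 0, 0, 0, 0, 0, 0, 0, 0, 0, 0, 0, 0, 0, 0], jaw=0.1)

```text
t: 24.2
tool_pos: [0.441, 0.1834, 0.1821]
orientation: [0.614, 0.789, 0.0, 0.0]
ft_force: [-0.5, -0.1, 6.1]
gripper_width: 0.257
gripper_force: 59.6
```

Request:
jog_arm(motion=[0, 0, -0.1, 0, 0, 0, -0.3, 0, 0, 0, -0.55, 0, 0, 0, -0.8, 0, 0, 0, -0.9, 0.03, 0, 0, -0.9, 0.061, 0, 0, -0.9, 0.061, 0, 0, -0.9, 0.061])

```text
t: 24.87
tool_pos: [0.4407, 0.1834, 0.272]
orientation: [0.649, 0.761, -0.0, 0.0]
ft_force: [0.1, -0.2, -0.4]
gripper_width: 0.266
gripper_force: 58.9
```

```bash
python3 -c "
from h import *
to(607.5,208,190); im,d,m=shot('wrist','w11')"
```

```text
t 24.87 p [440.7 183.4 272. ] yaw_y 9.08 w 0.266 move(10cm) [-0.02   1.686  0.82 ]
```

View pics/w11.png

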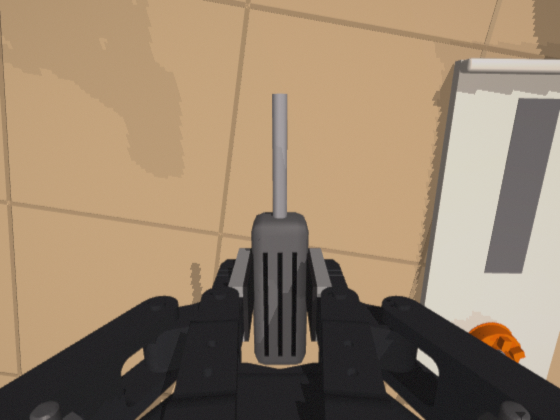

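The screwdriver is held straight, level and aligned with the tool, its tip at (280,95). I'll carry it to the bar mark.

Request:
jog_arm(motion=[0, 0.2, 0, 0, 0, 0.4, 0, 0, -0.01, 0.6, 0, 0, -0.01, 0.8, 0, 0, -0.01, 1, 0, 0])

```text
t: 25.33
tool_pos: [0.5406, 0.1981, 0.2711]
orientation: [0.649, 0.761, -0.001, -0.0]
ft_force: [-1.0, 0.0, 0.6]
gripper_width: 0.265
gripper_force: 59.0
```

Request:
jog_arm(motion=[0, 0.2, 0, 0, 0, 0.4, 0, 0, -0.01, 0.6, 0, 0, -0.01, 0.686, 0, 0, -0.01, 0.686, 0.2, 0, -0.01, 0.686, 0.4, 0, -0.01, 0.686, 0.5, 0, -0.01, 0.686, 0.5, 0])

```text
t: 26.0
tool_pos: [0.6068, 0.2076, 0.219]
orientation: [0.649, 0.761, -0.002, -0.001]
ft_force: [-0.8, 0.2, -1.1]
gripper_width: 0.258
gripper_force: 59.1
```

```bash
python3 -c "
from h import *
to(607.5,208,191); im,d,m=shot('wrist','w12')
p=manip.get_obs()['tool_pos'];t=ray(m,280,94,p[2]-.182+.012)*1000;print('tip offset',t[:2]-np.array(p[:2])*1000)"
```

```text
t 26.0 p [606.8 207.6 219. ] yaw_y 9.03 w 0.258 move(10cm) [0.003 0.009 0.28 ]
tip offset [-13.21826985  73.68470566]
```

View pics/w12.png

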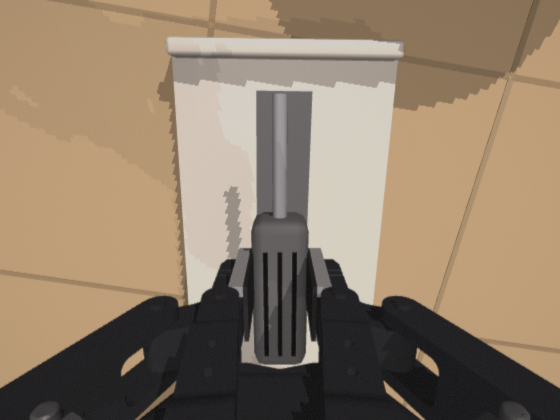

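The tip sits 75 mm ahead of the grip as expected, and the tool lies along the bar. I'll lower, release, and lift clear.

Request:
jog_arm(motion=[0, 0.005, 0.1, 0, 0, 0.005, 0.2, 0, 0, 0.005, 0.27, 0, 0, 0.005, 0.27, 0, 0, 0.005, 0.27, 0])

```text
t: 26.47
tool_pos: [0.6081, 0.2078, 0.1943]
orientation: [0.649, 0.76, -0.0, -0.0]
ft_force: [0.5, -0.3, -0.5]
gripper_width: 0.261
gripper_force: 59.1
```

Request:
jog_arm(motion=[0, 0, 0, 0, 0, 0, 0, 0, 0, 0, 0, 0, 0, 0, 0, 0, 0, 0, 0, 0], jaw=0.8)

```text
t: 26.88
tool_pos: [0.6082, 0.2079, 0.1949]
orientation: [0.649, 0.76, 0.0, 0.0]
ft_force: [0.3, -0.3, 0.3]
gripper_width: 0.801
gripper_force: 0.0
```

Request:
jog_arm(motion=[0, 0, -0.1, 0, 0, 0, -0.35, 0, 0, 0, -0.7, 0, 0, 0, -1, 0])

```text
t: 27.22
tool_pos: [0.608, 0.2078, 0.2971]
orientation: [0.649, 0.76, 0.0, 0.0]
ft_force: [1.1, -0.2, 0.3]
gripper_width: 0.798
gripper_force: 0.0
```

Request:
jog_arm(motion=[0, -0.2, -0.1, 0, 0, -0.4, -0.35, 0, 0, -0.6, -0.7, 0, 0, -0.8, -1, 0, 0, -1, -1, 0])

```text
t: 27.63
tool_pos: [0.5085, 0.1921, 0.4016]
orientation: [0.649, 0.76, 0.003, 0.003]
ft_force: [0.8, 1.4, 1.2]
gripper_width: 0.798
gripper_force: 0.0
```

Request:
jog_arm(motion=[0, -0.2, 0, 0, 0, -0.4, 0, 0, 0, -0.6, 0, 0, 0, -0.8, 0, 0, 0, -1, 0, 0, 0, -1, 0, 0])

```text
t: 28.13
tool_pos: [0.408, 0.1763, 0.3959]
orientation: [0.649, 0.761, 0.0, 0.0]
ft_force: [-0.1, -0.4, 0.1]
gripper_width: 0.8
gripper_force: 0.0
```

```bash
python3 -c "
from h import *
im,d,m=shot('scene','s9')
cv2.imwrite('pics/s9c.png',cv2.resize(im[120:330,160:440],None,fx=2.8,fy=2.8))"
```

```text
(no output)
```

View pics/s9c.png

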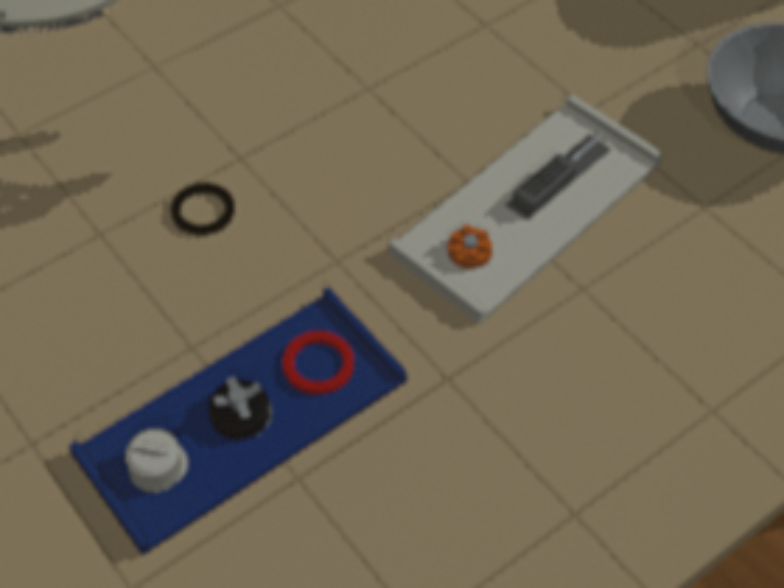

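All five parts sit on their marks. The black gasket is at (203,208) in this crop, where it started, and the bowl looks undisturbed. I'm handing in.

```bash
python3 -c "
from bench import manip; print(manip.hand_in())"
```

```text
the job is handed in; nothing more can be done
None
```

Both kits are made up and handed in after about 28 s of the 109 s: the last pictures show all five parts on their marks and the black gasket and bowl unmoved; the spoon was out of the final picture, but the arm never went near it, and the hand-in gave no verdict.

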